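Return a charger through the one-way flap

TASK

Hand back the black charger at the return tray: push it with the fingertips along the feed deck, under the hanging flap and on until it has dropped into the collecting tray, far enough in that the flap can swing fully shut behind it, then draw your fingers back out and clear. Push it steadily, never lift, flick or upset it, and leave the tape roll and the rock beside the tray where they are.

Things in the scene. Friction and masses are not known exactly. Their poses are not given: they have to be found in the camera images.
- tray: Return tray of plywood, fixed, 320 x 144 mm. Origin on the table under the shut flap, on the centre line; x = feed direction, y left of it, z up. Feed deck, top at z = 24 mm, from x = -130 to +12 mm; guides 84 mm apart, tops z = 42 mm, x = -132 to -12 mm. Then a step down to the collecting tray: floor z = 6 mm, x = 12 to 184 mm, 132 mm wide inside, walls up to z = 42 mm.
- flap (a joint): Angle of the flap, 0 hanging shut, growing as its lower edge swings in the feed direction (tray +x), up to 1.75 rad; it cannot swing the other way. It hangs freely by its own weight (60 g, no spring, no latch) and falls shut when nothing holds it.
- flap_plate (a point): Centre of the flap's cross plate. The flap is an aluminium U, open at the top: two slim arms 112 mm apart hang from an axis at tray x = 0, z = 124 mm and carry a cross plate 124 mm wide, 10 mm high, 4 mm thick, 82 to 92 mm below the axis (shut: z = 32 to 42 mm). Charger and fingers push it ahead and up; parts of a hand that overhang the plate would jam on it about 52 mm past x = 0.
- charger_mid (a point): Centre of the loose black charger block, half-way up: 42 mm (its x) by 62 mm (its y) by 30 mm high, about 90 g. It starts on the feed deck between the guides with its x axis roughly along the feed direction (its far face towards the flap), up to 0.15 rad askew.
- tray_gate (a point): Point on the deck under the shut flap, on the centre line (tray x = 0, y = 0, z = 24 mm), axes as the tray. Two posts, 16 mm wide, stand left and right of it at y = +-69 mm, tops at z = 132 mm; no bar joins them. Fingers pointing down go between them. The flap falls shut behind a charger lying in the tray with its near face 37 mm or more past here; aim for 42 mm.
- tape: Bystander: roll of tape standing flat beside the tray, 52 mm across, 28 mm high; origin under its centre.
- limonite: Bystander: brownish mineral lump beside the tray, about 40 x 56 x 26 mm; origin under its centre.
Mind the look-alikes: they are no part of the job. Leave any green or yellow look-alike of the part that bears charger_mid alone.

How it is judged:
By the outcome, as a careful person would: the job done as asked, in the order asked, and still so for the second after the job is handed in, with the robot touching nothing.
It also fails if it takes over 42 s, if anything falls off the work surface, if the arm or the gripper's body presses on something with over 40 N, if the wrist force passes 120 N, or if a joint passes its speed limit or range.

ROBOT

A 7-joint arm with a two-finger parallel gripper is mounted at the origin on a cart in front of the work surface, level with it; the furniture and walls round the work are solid. World frame = base frame: x ahead of the robot, y to its left, z up, the work surface at z = 0. Lengths are in m, angles in rad, forces in N, time in s.
With the tool pointing down it reaches from about 0.4 to 0.85 m from the base axis. Payload 4.5 kg.
Tool frame: the origin (TCP) lies on the centre line of the jaws, within the pads' length; the fingertips stand 14 mm ahead of it and the grasp point (between the pads) lies 5 mm behind it (nose_length is the distance from the TCP to the fingertips, in m); x points along the fingers, y is the direction in which the jaws open and shut, and the axes are right-handed (so a half turn about x gives the same grasp; the last joint's range is limited). The gripper opens to 88 mm and grips with 3 to 60 N. Pads are 18 mm wide; open, the fingers measure 123 mm over their backs; the gripper's body (75 mm by 187 mm) begins 45 mm behind the grasp point.
Start: joints at [1.286, 0.689, -0.195, 1.565, 0.157, 0.902, -0.215], TCP at [0.196, -0.594, 0.253] pointing down, gripper open.
Joint ranges: [-3.01, 3.01], [-0.46, 2.08], [-1.47, 1.51], [0.13, 2.56], [-1, 4.14], [0.04, 2.09], [-2.66, 2.66]. Speed limits (rad/s): [2.57, 2.57, 3.14, 3.14, 3.14, 3.14, 3.14].

INTERFACE

Orientations are given as a unit quaternion [x, y, z, w].
In Python, from plant import get_state, snapshot, camera_params, finish_job, boxes_of, silhouettes, spot_point, nose_length gives the robot as it stands.
- The arm moves only by the tool apply_moves, never from a script. Its arguments are lists of equal length, an entry for each row: "delta_pos": the shift along the tool's x, y, z in cm, a list of three; "yaw": the turn about the tool's x in rad; "gripper": the opening in per cent of the stroke, from 0 (shut) to 100 (fully open). A call has 1 to 10 rows; each row is the pose to reach, as a shift and turn from the pose measured when the call began, along the tool's axes at that moment; what a row does not reach only later rows make up. A row lasts 1/12 s, in which the tool goes at most 41.7 mm and 7.16 degrees, less where a joint would pass 70% of its speed; a pose out of reach is approached as far as the arm can. A call with a gripper value outside its range is refused whole. The fingers move at their own pace and stop on an object; "force" is the grip in N (left out, the last holds). Time passes only in rows, so rows that repeat a pose let the fingers close. It gives the time, the measured TCP pose, the force and the opening at its end, in the units of the state.
- get_state(): the state, without advancing time (a new reading comes with each control period).
- snapshot(name): name is "scene" or "top"; returns the picture (480x640x3 uint8, red, green, blue); there is no depth.
- camera_params(name): a dict with "fovy" (degrees; the focal length in pixels is half the picture's height over the tangent of half this angle, whatever the lens; pixels are square), "cx", "cy" (the principal point, pixels), "position" and "orientation" of the camera in the world. Camera axes: x right, y down, z forward; pixel columns grow to the right and rows downward; lengths in m; the calibration is good to about 2 mm. A picture is of the moment at which its call begins. camera_params takes no time and is no camera call.
- finish_job(): hands the job in, once; it reports no verdict.
Trained networks look in the newest picture that a camera, given by its name, has taken for a name from the list of things; names that differ only in an ending like _2 or _b are one class to them, and where a whole thing is asked for, a point or a joint stands for the part that bears it (a point fixed in the world has none). Each returns a list of dicts, best first, with "score" (0 to 1); they miss things now and then, are a little off and sometimes report something else, mostly with a low value. They report only what shows in the picture. A call takes as long as a camera call. They do not tell look-alikes from the thing itself.
- boxes_of(thing, camera): "bbox" ([left, top, width, height] in pixels, round what is visible of it).
- silhouettes(thing, camera): "mask" (480x640 bool, what is visible of it) and "bbox" ([left, top, width, height] in pixels, round what is visible of it).
- spot_point(thing, camera): "pixel" ([column, row] in pixels: a listed point, or the origin of a listed thing).
The state is a dict: "clock": time; "q": joint angles; "qd": joint speeds; "joint_torque": joint torques, N m; "tool_pos": TCP position; "eef_rot": TCP orientation; "contact_force": force on the tool from outside, world axes, zero at the start; "moment": the same for the moment, N m; "opening": opening from 0.0 (shut) to 1.0 (fully open).
Only numpy, scipy, OpenCV 4.12 (cv2) and the standard library are available. Lean on these libraries where they do the work, as an engineer would, in place of code of your own. Each camera call takes 0.05 s, during which the arm holds its last target.

## Working session

There is one attempt and no reset: what is moved stays moved. The work goes in short steps, Python scripts to look and compute and a tool call to move; the robot and the scene stay as the last step left them, time stands still between calls to the robot, and variables do not carry over. Pictures are saved under pics/ and viewed, and the job is handed in when it is done.

Besides the shell and the picture viewer there is one more tool, called after ">>>" as name(argument=value, ...) on one line, values as JSON. apply_moves: Moves the arm, as the interface text tells. Its arguments: {"type":"object","properties":{"delta_pos":{"type":"array"},"yaw":{"type":"array"},"gripper":{"type":"array"},"force":{"type":"number"}},"required":["delta_pos","yaw","gripper"]}

```bash
mkdir -p pics; ls; python3 - <<'E'
from plant import *
import cv2
for n in("scene","top"):
    im=snapshot(n); cv2.imwrite(f"pics/{n}0.png",im[:,:,::-1]); print(n,camera_params(n))
    for t in("charger_mid","tray_gate","tape","limonite","flap_plate","tray"):
        print(t,[(round(d['score'],2),[round(float(v)) for v in d['pixel']]) for d in spot_point(t,n)])
    print([(round(d['score'],2),d['bbox']) for d in boxes_of("charger_mid",n)])
print(get_state(),nose_length)
E
```

```text
pics
scene {'fovy': 52.40119134085372, 'cx': 321.0590032715678, 'cy': 241.42374089929498, 'position': array([3.60689011e-04, 3.00240054e-01, 4.36665936e-01]), 'orientation': array([-0.29034116,  0.77445112, -0.52383107,  0.20378538])}
charger_mid [(0.94, [353, 243]), (0.84, [340, 306]), (0.67, [294, 381])]
tray_gate [(0.65, [365, 303]), (0.54, [368, 300])]
tape [(0.78, [339, 285])]
limonite [(0.69, [307, 295]), (0.47, [366, 303])]
flap_plate [(0.66, [368, 299]), (0.59, [305, 296])]
tray [(0.7, [364, 316])]
[(0.95, [318.7, 291.0, 46.8, 35.3]), (0.83, [342.3, 231.4, 22.8, 22.5]), (0.63, [268.9, 360.7, 53.5, 35.3])]
top {'fovy': 42.42014479568508, 'cx': 313.1932910856341, 'cy': 226.27790187780653, 'position': array([ 0.30477676, -0.29580521,  1.14337154]), 'orientation': array([-0.68165014,  0.72364556, -0.07967851,  0.07308572])}
charger_mid [(0.89, [193, 316]), (0.81, [424, 166]), (0.79, [282, 284])]
tray_gate [(0.89, [315, 284])]
tape [(0.82, [346, 217])]
limonite [(0.8, [296, 220])]
flap_plate [(0.52, [313, 285])]
tray [(0.71, [313, 284])]
[(0.75, [269.6, 264.3, 26.9, 39.1]), (0.71, [173.3, 300.4, 41.9, 35.9]), (0.69, [408.8, 154.2, 32.4, 26.8])]
{'clock': 0.8, 'q': array([ 1.28581299,  0.68906354, -0.1946044 ,  1.5653045 ,  0.15731593,
        0.9024912 , -0.21507481]), 'qd': array([-0.00112224, -0.00127694, -0.00014616,  0.0012744 , -0.0002179 ,
        0.00117431, -0.00128661]), 'joint_torque': array([-1.04668798e-03, -5.27442920e+01, -1.26744904e+00, -1.53738087e+01,
       -5.19093254e-02, -7.47604918e-04,  8.15737110e-06]), 'tool_pos': array([ 0.19591345, -0.59352823,  0.2527644 ]), 'eef_rot': array([ 0.69814754,  0.11221031, -0.69813258,  0.11229314]), 'contact_force': array([ 0.06316078,  0.61402385, -0.66784313]), 'moment': array([-0.01167422,  0.0093846 , -0.01137669]), 'opening': 1.002969672126425} 0.014
```

View pics/scene0.png

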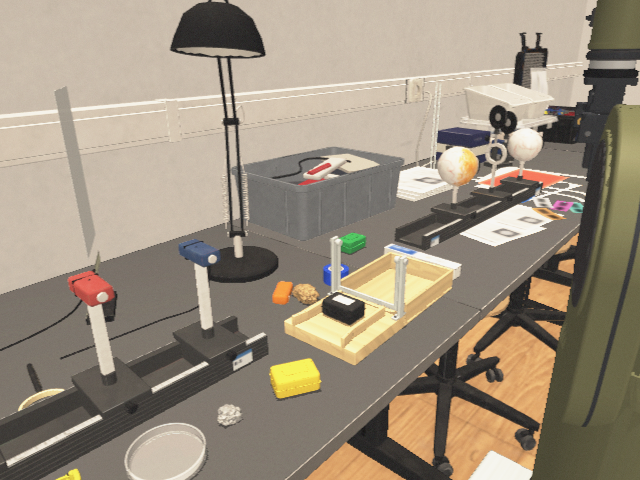

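View pics/top0.png

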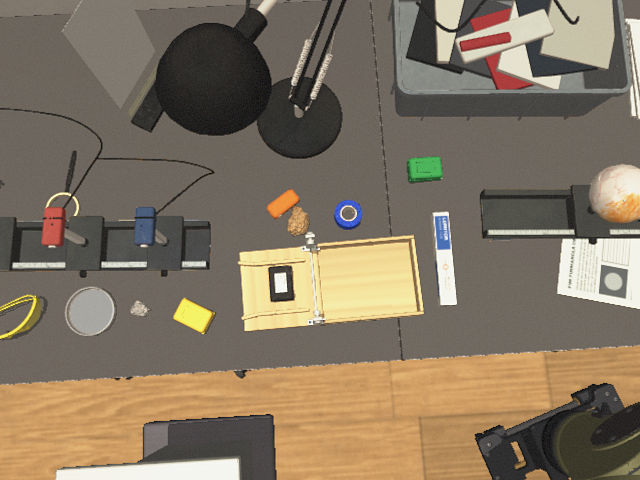

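The possible chargers, in the scene and top pictures, are:
- black, at scene (343,306) and top (282,284)
- green, at scene (353,243) and top (424,166)
- yellow, at scene (294,381) and top (193,316)

I choose the black one, which lies on the deck. Next I check it in a close crop and measure.

```bash
cat > h.py <<'E'
import numpy as np
from scipy.spatial.transform import Rotation as R
from plant import *
import cv2
def ray(n,p):
    c=camera_params(n); f=240/np.tan(np.radians(c['fovy'])/2)
    d=R.from_quat(c['orientation']).apply([(p[0]-c['cx'])/f,(p[1]-c['cy'])/f,1]); return c['position'],d
def onz(n,p,z):
    o,d=ray(n,p); return (o+d*(z-o[2])/d[2])
def proj(n,P):
    c=camera_params(n); f=240/np.tan(np.radians(c['fovy'])/2)
    v=R.from_quat(c['orientation']).inv().apply(np.atleast_2d(P)-c['position'])
    return np.c_[v[:,0]/v[:,2]*f+c['cx'],v[:,1]/v[:,2]*f+c['cy']]
E
python3 - <<'E'
from h import *
a=cv2.imread('pics/top0.png')[195:345,225:435]; cv2.imwrite('pics/ctop.png',cv2.resize(a,None,fx=3.8,fy=3.8,interpolation=cv2.INTER_CUBIC))
a=cv2.imread('pics/scene0.png')[230:365,270:470]; cv2.imwrite('pics/cscene.png',cv2.resize(a,None,fx=4,fy=4,interpolation=cv2.INTER_CUBIC))
print(onz('top',(315,284),.024),onz('scene',(365,303),.024),onz('top',(282,284),.039),onz('scene',(340,306),.039),onz('top',(346,217),0),onz('top',(296,220),0))
E
```

```text
[ 0.44318126 -0.31061006  0.024     ] [ 0.44358371 -0.30796272  0.024     ] [ 0.44485417 -0.25139879  0.039     ] [ 0.45286464 -0.25083891  0.039     ] [ 0.57009897 -0.37745723  0.        ] [ 0.5698974  -0.28233373  0.        ]
```

View pics/ctop.png

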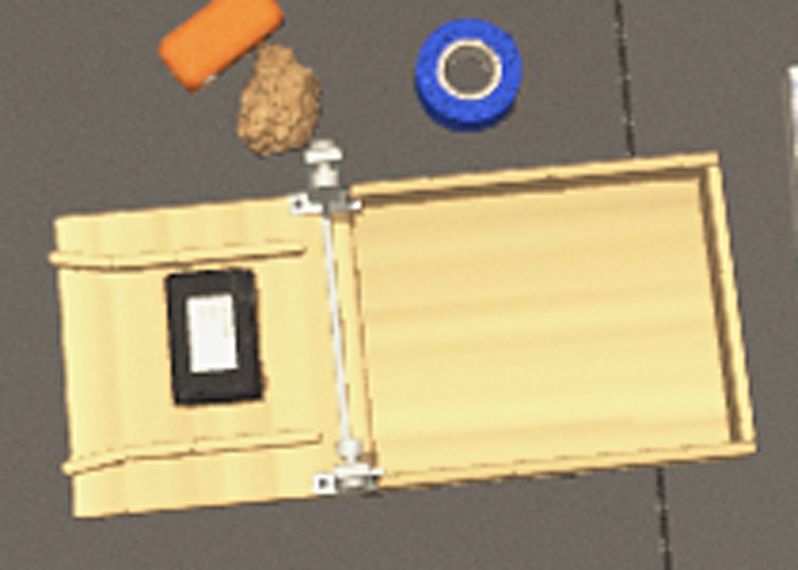

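View pics/cscene.png

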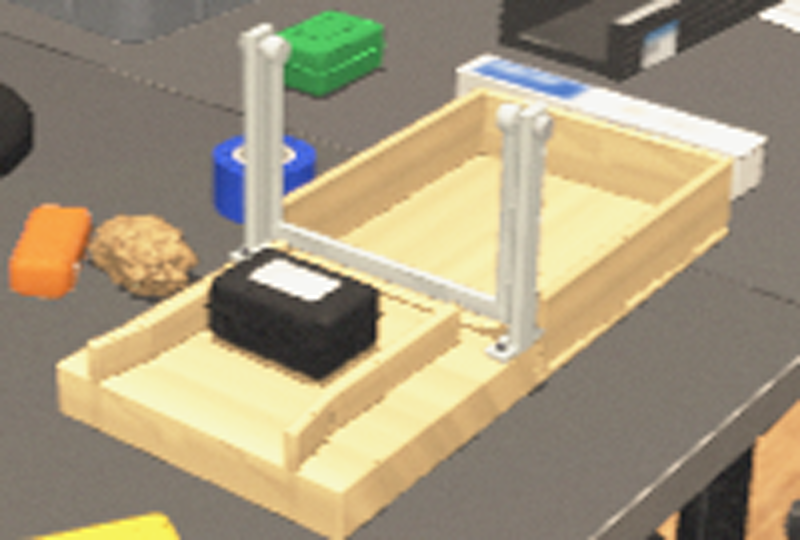

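The crops confirm the black block between the guides. It has a white label, the flap hangs ahead of it, and the rock and tape lie on the left. Next I fit the poses.

```bash
cat > fit.py <<'E'
from h import *
from scipy.optimize import least_squares
top=lambda p:np.array(p)/3.8+[225,195]-.37
sc=lambda p:np.array(p)/4+[270,230]-.37
obs=[('top',top((55,218)),(-.132,.072,.024)),('top',top((77,517)),(-.132,-.072,.024)),
('top',top((718,152)),(.188,.072,.042)),('top',top((757,452)),(.188,-.072,.042)),
('scene',sc((58,370)),(-.132,.072,.024)),('scene',sc((345,490)),(-.132,-.072,.024)),('scene',sc((732,162)),(.188,-.072,.042)),('scene',sc((483,92)),(.188,.072,.042))]
def W(p,P): 
    c,s=np.cos(p[2]),np.sin(p[2]); return np.array([p[0]+c*P[0]-s*P[1],p[1]+s*P[0]+c*P[1],P[2]])
def res(p,o): return np.concatenate([(proj(n,W(p,P))[0]-x) for n,x,P in o])
if __name__=='__main__':
    for o in (obs,obs[:4],obs[4:]):
        r=least_squares(res,[.443,-.31,-1.57],args=(o,)); print(r.x, np.round(r.fun,1))
    r=least_squares(res,[.443,-.31,-1.57],args=(obs,)); T=r.x
    oc=[('top',top(a),P) for a,P in zip([(165,275),(252,268),(264,397),(175,405)],[(-.021,.031,.054),(.021,.031,.054),(.021,-.031,.054),(-.021,-.031,.054)])]
    oc2=[('scene',sc(a),P) for a,P in zip([(322,378),(320,345),(210,290)],[(-.021,-.031,.024),(-.021,-.031,.054),(-.021,.031,.054)])]
    for o in(oc,oc2,oc+oc2):
        c=least_squares(res,[.445,-.25,-1.6],args=(o,)); x=c.x
        d=x[:2]-T[:2];cs,s=np.cos(T[2]),np.sin(T[2])
        print(x,np.round(c.fun,1),'in tray',cs*d[0]+s*d[1],-s*d[0]+cs*d[1],x[2]-T[2])
E
python3 fit.py; python3 -c "
from h import *
s=get_state();print(R.from_quat(s['eef_rot']).as_matrix().round(3))"
```

```text
[ 0.44185834 -0.30921028 -1.53686539] [-0.1  0.5 -0.4  1.  -0.1  0.   0.1  0.4 -0.5 -1.6 -0.6  0.3  1.1 -1.5
 -1.  -1.9]
[ 0.44282115 -0.30949356 -1.53915983] [ 0.1 -0.2 -0.4  0.3  0.1 -0.3  0.1  0.1]
[ 0.43991858 -0.30738258 -1.5345757 ] [-0.4 -0.7 -0.1  1.4  1.4 -1.  -0.9 -1.4]
[ 0.44482513 -0.25022313 -1.53827489] [-0.3 -0.2  0.3 -0.5  0.2  0.3 -0.2  0.4] in tray -0.05885255555748837 0.004966186045529383 -0.0014094903912886814
[ 0.44108103 -0.24610937 -1.57977444] [ 0.2  5.   0.9 -3.4 -1.2 -2.2] in tray -0.06309095572014249 0.0013638008501612243 -0.0429090473935303
[ 0.44433839 -0.249301   -1.54735774] [-0.7 -0.   0.  -0.1 -0.5  0.7 -0.9  0.6  0.6  3.4  1.3 -5.  -1.5 -3.1] in tray -0.059790663749372364 0.0045110101742896185 -0.010492343222551215
[[ 0.     0.313 -0.95 ]
 [-0.    -0.95  -0.313]
 [-1.     0.    -0.   ]]
```

```bash
python3 - <<'E'
from h import *
def tri(a,b):
    o1,d1=ray('top',a);o2,d2=ray('scene',b)
    A=np.c_[d1,-d2];t=np.linalg.lstsq(A,o2-o1,rcond=None)[0];p,q=o1+d1*t[0],o2+d2*t[1];return ((p+q)/2).round(3),np.linalg.norm(p-q).round(3)
print('lamphead',tri((213,78),(218,50)),'red',tri((53,225),(92,285)),'blue',tri((145,225),(198,250)))
for p in((193,316),(145,255),(300,115),(520,430)): print(p,onz('top',p,0.02).round(3))
E
```

```text
lamphead (array([ 0.653, -0.196,  0.437]), np.float64(0.003)) red (array([0.541, 0.099, 0.184]), np.float64(0.004)) blue (array([ 0.533, -0.045,  0.184]), np.float64(0.0))
(193, 316) [ 0.399 -0.088  0.02 ]
(145, 255) [ 0.516 -0.002  0.02 ]
(300, 115) [ 0.773 -0.302  0.02 ]
(520, 430) [ 0.169 -0.65   0.02 ]
```

>>> apply_moves(delta_pos=[[0,-2,-2.4],[0,-4,-4.8],[0,-6,-7.2],[0,-8.5,-10],[0,-11,-13],[0,-13.5,-16],[0,-16,-19],[0,-18.5,-22],[0,-20,-23.7],[0,-20,-23.7]], yaw=[0.03,0.06,0.1,0.14,0.18,0.22,0.26,0.287,0.287,0.287], gripper=[0,0,0,0,0,0,0,0,0,0], force=20)

```text
clock: 1.63
tool_pos: [0.362, -0.3239, 0.253]
eef_rot: [0.708, 0.016, -0.706, 0.014]
contact_force: [0.8, -0.4, -0.2]
opening: 0.274
```

```bash
cat > goal.py <<'E'
import sys
from h import *
T=np.array([.4425,-.3094,-1.539])
def tr(p): 
    c,s=np.cos(T[2]),np.sin(T[2]); d=np.array(p[:2])-T[:2]; return np.array([c*d[0]+s*d[1],-s*d[0]+c*d[1]])
def rep(g):
    s=get_state(); M=R.from_quat(s['eef_rot']).as_matrix(); c,sn=np.cos(T[2]),np.sin(T[2])
    w=np.array([T[0]+c*g[0]-sn*g[1],T[1]+sn*g[0]+c*g[1],g[2]])
    print('tray tcp',tr(s['tool_pos']).round(4),s['tool_pos'][2].round(4),'delta cm',((M.T@(w-s['tool_pos']))*100).round(2),'yaw',round(np.arctan2(M[1,1],M[0,1])-T[2],3),s['contact_force'].round(1),s['opening'],s['clock'])
if __name__=='__main__': rep([float(v) for v in sys.argv[1:4]])
E
python3 goal.py -.1175 .004 .12
```

```text
tray tcp [ 0.0119 -0.0809] 0.253 delta cm [ 13.35 -12.82  -8.59] yaw 0.01 [ 0.8 -0.4 -0.2] 0.2735368031975113 1.6333
```

>>> apply_moves(delta_pos=[[0,-2.5,-1.8],[0,-5.5,-3.8],[0,-8.5,-5.8],[0,-11.5,-7.6],[0,-12.9,-8.6],[1,-12.9,-8.6],[4,-12.9,-8.6],[7,-12.9,-8.6],[10,-12.9,-8.6],[10,-12.9,-8.6]], yaw=[0.01,0.01,0.01,0.01,0.01,0.01,0.01,0.01,0.01,0.01], gripper=[0,0,0,0,0,0,0,0,0,0])

```text
clock: 2.47
tool_pos: [0.4401, -0.1909, 0.1496]
eef_rot: [-0.705, -0.013, 0.709, -0.009]
contact_force: [-0.9, 0.7, -0.3]
opening: 0.006
```

```bash
python3 - <<'E'
from goal import *
rep([-.1175,.004,.042])
for n,b in(('top',(195,345,225,435)),('scene',(180,380,250,470))):
    im=snapshot(n)[:,:,::-1]; cv2.imwrite(f'pics/{n}1.png',im); a=im[b[0]:b[1],b[2]:b[3]]; cv2.imwrite(f'pics/{n}1c.png',cv2.resize(a,None,fx=3,fy=3,interpolation=cv2.INTER_CUBIC))
E
```

```text
tray tcp [-0.1185  0.0014] 0.1496 delta cm [10.76  0.15 -0.32] yaw -0.0 [-0.9  0.7 -0.3] 0.005906489843414522 2.4667
```

View pics/top1.png

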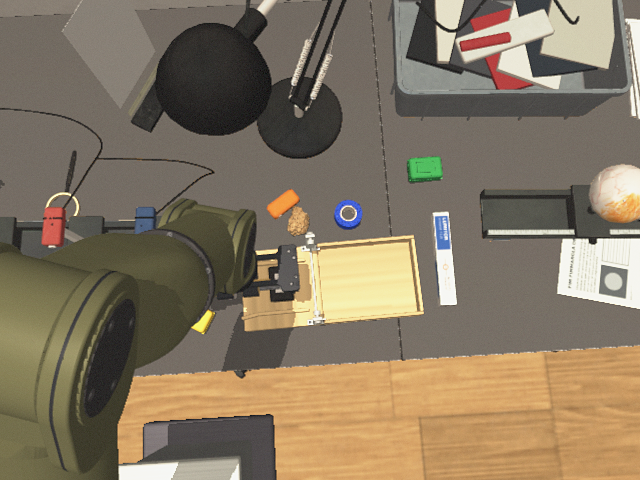

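View pics/scene1c.png

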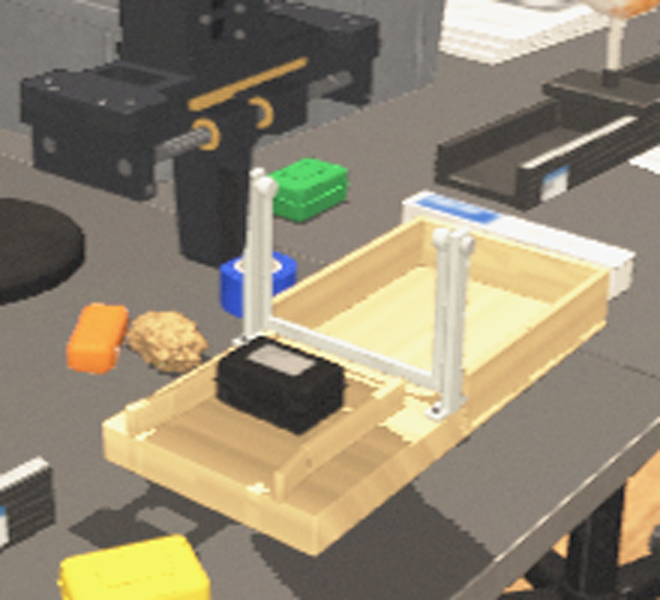

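View pics/scene1.png

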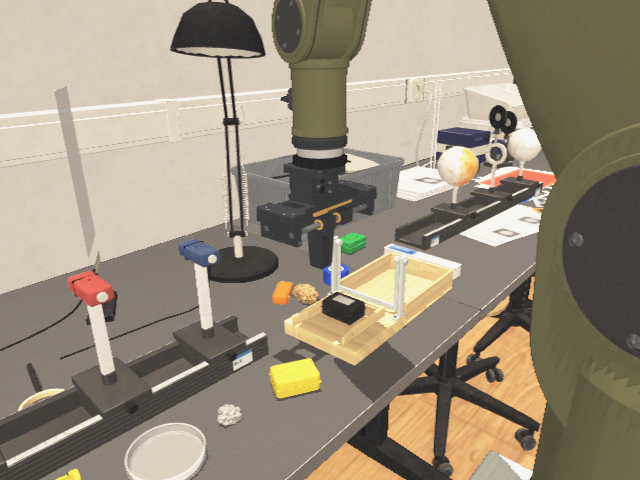

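>>> apply_moves(delta_pos=[[1.5,0,-0.3],[3.5,0,-0.3],[5.5,0,-0.3],[7.5,0,-0.3],[9,0,-0.3],[10,0,-0.3],[10.4,0,-0.3],[10.7,0,-0.3],[10.7,0,-0.3],[10.7,0,-0.3]], yaw=[0,0,0,0,0,0,0,0,0,0], gripper=[0,0,0,0,0,0,0,0,0,0])

```text
clock: 3.4
tool_pos: [0.4458, -0.1916, 0.0472]
eef_rot: [0.708, 0.012, -0.706, 0.01]
contact_force: [-1.3, -0.8, 0.3]
opening: 0.004
```

```bash
cat > look.py <<'E'
from goal import *
k=sys.argv[1]; rep([-.0985,.004,.042])
out=[]
for n,b in(('top',(210,350,225,435)),('scene',(200,360,260,480))):
    im=snapshot(n)[:,:,::-1]; cv2.imwrite(f'pics/{n}{k}.png',im); a=im[b[0]:b[1],b[2]:b[3]]; out.append(cv2.resize(a,(600,int(600*a.shape[0]/a.shape[1])),interpolation=cv2.INTER_CUBIC)[:400])
o=np.vstack([cv2.resize(i,None,fx=.7,fy=.7) for i in out]) if 0 else np.vstack(out)
cv2.imwrite(f'pics/c{k}.png',cv2.resize(o,None,fx=min(1,600/o.shape[0]),fy=min(1,600/o.shape[0])))
E
python3 look.py 2
```

```text
tray tcp [-0.1176  0.0071] 0.0472 delta cm [0.52 1.91 0.31] yaw -0.001 [-1.3 -0.8  0.3] 0.004359072085538439 3.4
```

View pics/c2.png

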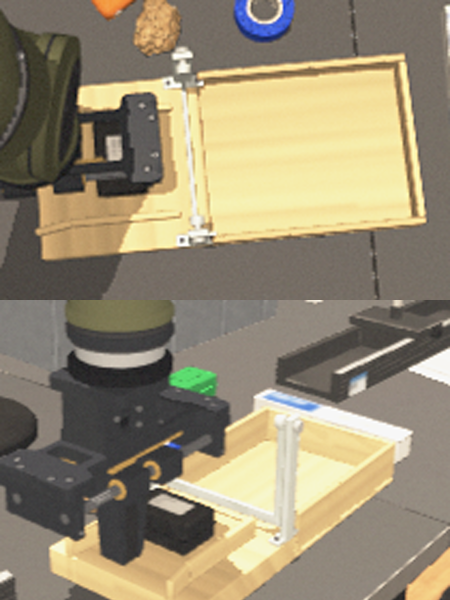

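>>> apply_moves(delta_pos=[[0.3,0,0.2],[0.4,0,0.3],[0.4,0.2,0.3],[0.4,0.4,0.3],[0.4,0.6,0.3],[0.4,0.8,0.3],[0.4,1.0,0.3],[0.4,1.2,0.3],[0.4,1.4,0.3],[0.4,1.6,0.3]], yaw=[0,0,0,0,0,0,0,0,0,0], gripper=[0,0,0,0,0,0,0,0,0,0])

```text
clock: 4.33
tool_pos: [0.4433, -0.2078, 0.0431]
eef_rot: [0.708, 0.012, -0.706, 0.01]
contact_force: [-1.2, -0.1, -0.3]
opening: 0.005
```

```bash
python3 goal.py -.08 .004 .042
```

```text
tray tcp [-0.1015  0.004 ] 0.0431 delta cm [ 0.11  2.15 -0.  ] yaw -0.001 [-1.2 -0.1 -0.3] 0.005165543003698638 4.3333
```

>>> apply_moves(delta_pos=[[0.1,0.2,0],[0.1,0.4,0],[0.1,0.6,0],[0.1,0.8,0],[0.1,1.0,0],[0.1,1.2,0],[0.1,1.4,0],[0.1,1.6,0],[0.1,1.8,0],[0.1,2.0,0]], yaw=[0,0,0,0,0,0,0,0,0,0], gripper=[0,0,0,0,0,0,0,0,0,0])

```text
clock: 5.17
tool_pos: [0.4439, -0.228, 0.0421]
eef_rot: [0.708, 0.012, -0.706, 0.01]
contact_force: [-0.0, 0.4, 0.0]
opening: 0.006
```

```bash
python3 look.py 3
```

```text
tray tcp [-0.0813  0.004 ] 0.0421 delta cm [ 0.01 -1.72  0.  ] yaw -0.001 [-0.   0.4  0. ] 0.006457383543064559 5.1667
```

View pics/c3.png

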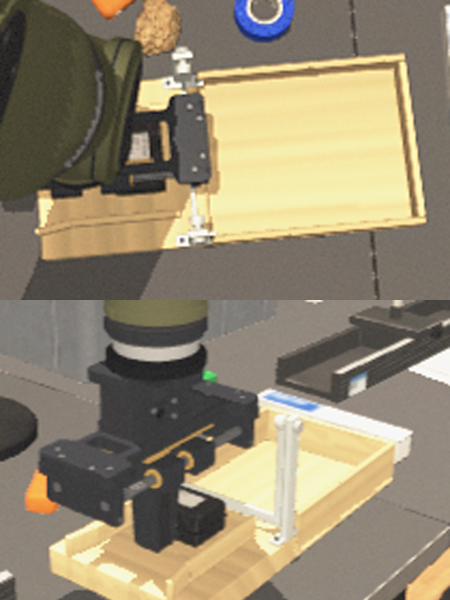

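>>> apply_moves(delta_pos=[[0,0.2,0],[0,0.4,0],[0,0.6,0],[0,0.8,0],[0,1.0,0],[0,1.2,0],[0,1.4,0],[0,1.6,0],[0,1.8,0],[0,2.0,0]], yaw=[0,0,0,0,0,0,0,0,0,0], gripper=[0,0,0,0,0,0,0,0,0,0])

```text
clock: 6.1
tool_pos: [0.4445, -0.2486, 0.0421]
eef_rot: [0.708, 0.011, -0.706, 0.01]
contact_force: [0.1, 1.0, 0.8]
opening: 0.007
```

>>> apply_moves(delta_pos=[[0,0.2,0],[0,0.4,0],[0,0.6,0],[0,0.8,0],[0,1.0,0],[0,1.2,0],[0,1.4,0],[0,1.6,0],[0,1.8,0],[0,2.0,0]], yaw=[0,0,0,0,0,0,0,0,0,0], gripper=[0,0,0,0,0,0,0,0,0,0])

```text
clock: 6.93
tool_pos: [0.4451, -0.2687, 0.042]
eef_rot: [0.708, 0.011, -0.706, 0.01]
contact_force: [0.2, 1.2, 2.1]
opening: 0.007
```

```bash
python3 look.py 4
```

```text
tray tcp [-0.0406  0.0039] 0.042 delta cm [ 0.02 -5.79  0.  ] yaw -0.002 [0.2 1.2 2.1] 0.0067349054409605695 6.9333
```

View pics/c4.png

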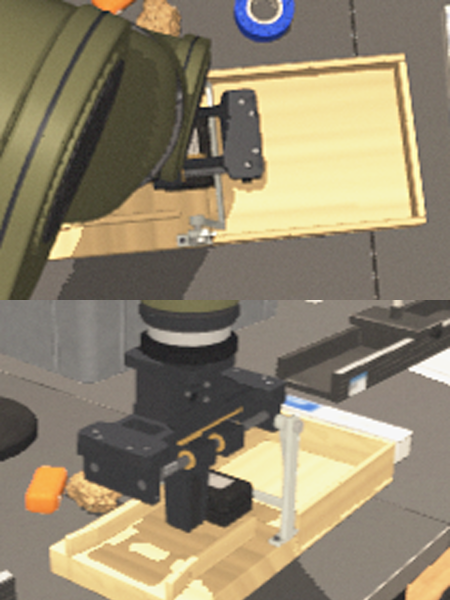

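>>> apply_moves(delta_pos=[[0,0.2,0],[0,0.4,0],[0,0.6,0],[0,0.8,0],[0,1.0,0],[0,1.2,0],[0,1.4,0],[0,1.6,0],[0,1.8,0],[0,2.0,0]], yaw=[0,0,0,0,0,0,0,0,0,0], gripper=[0,0,0,0,0,0,0,0,0,0])

```text
clock: 7.87
tool_pos: [0.4456, -0.2896, 0.0419]
eef_rot: [0.708, 0.011, -0.706, 0.01]
contact_force: [-0.0, 1.3, 0.2]
opening: 0.004
```

```bash
python3 look.py 5
```

```text
tray tcp [-0.0197  0.0037] 0.0419 delta cm [ 0.   -7.88 -0.  ] yaw -0.003 [-0.   1.3  0.2] 0.0035957701071678287 7.8667
```

View pics/c5.png

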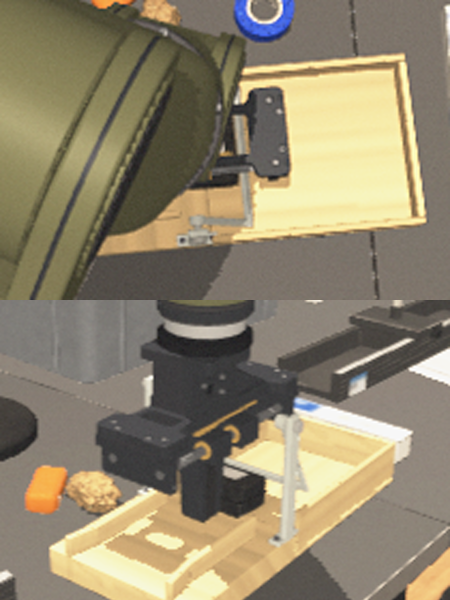

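>>> apply_moves(delta_pos=[[0,0.2,0],[0,0.4,0],[0,0.6,0],[0,0.8,0],[0,1.0,0],[0,1.2,0],[0,1.4,0],[0,1.6,0],[0,1.8,0],[0,2.0,0]], yaw=[0,0,0,0,0,0,0,0,0,0], gripper=[0,0,0,0,0,0,0,0,0,0])

```text
clock: 8.8
tool_pos: [0.4462, -0.31, 0.0419]
eef_rot: [0.708, 0.011, -0.706, 0.01]
contact_force: [0.0, 1.0, 0.7]
opening: 0.004
```

```bash
python3 look.py 6
```

```text
tray tcp [0.0008 0.0037] 0.0419 delta cm [ 0.   -9.93 -0.  ] yaw -0.003 [0.  1.  0.7] 0.0037872935920984343 8.8
```

View pics/c6.png

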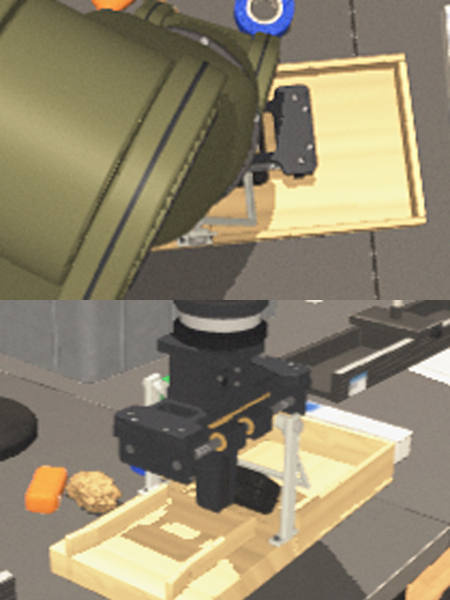

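>>> apply_moves(delta_pos=[[0,0.2,0],[0,0.4,0],[0,0.6,0],[0,0.8,0],[0,1.0,0],[0,1.2,0],[0,1.4,0],[0,1.6,0],[0,1.8,0],[0,2.0,0]], yaw=[0,0,0,0,0,0,0,0,0,0], gripper=[0,0,0,0,0,0,0,0,0,0])

```text
clock: 9.73
tool_pos: [0.4468, -0.3307, 0.042]
eef_rot: [0.708, 0.01, -0.706, 0.01]
contact_force: [0.7, 1.2, 0.5]
opening: 0.004
```

```bash
python3 look.py 7; python3 - <<'E'
import cv2
a=cv2.imread('pics/scene7.png')[240:340,310:430]; cv2.imwrite('pics/z7.png',cv2.resize(a,None,fx=5,fy=5,interpolation=cv2.INTER_CUBIC))
E
```

```text
tray tcp [0.0214 0.0036] 0.042 delta cm [  0.   -11.99   0.  ] yaw -0.004 [0.7 1.2 0.5] 0.003946582766878054 9.7333
```

View pics/z7.png

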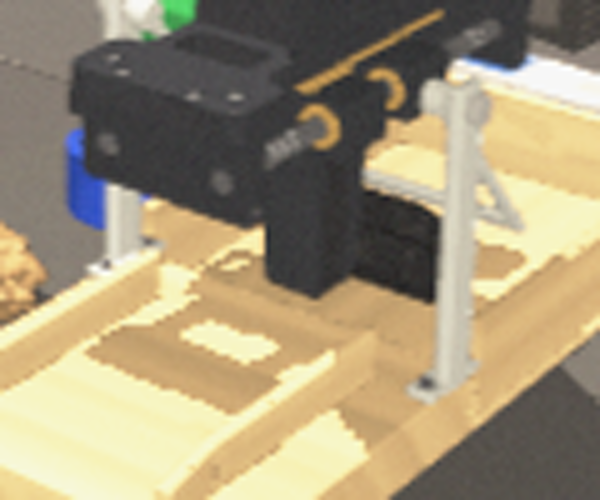

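```bash
python3 - <<'E'
from goal import *
P=lambda x,y:np.array([x/5+310,y/5+240])-.4
for z,p in((.006,(435,302)),(.036,(437,222)),(.006,(362,282))): print(z,tr(onz('scene',P(*p),z)))
print('finger bottom front edge',tr(onz('scene',P(358,268),.028)),tr(onz('scene',P(318,297),.028)))
E
```

```text
0.006 [ 0.07105868 -0.01913308]
0.036 [ 0.07526698 -0.01580979]
0.006 [0.06750832 0.01028113]
finger bottom front edge [ 0.04025185 -0.00489207] [ 0.01331645 -0.00590948]
```

The charger has dropped, sits upright, and its near face measures about 70 mm past the gate. The fingers now draw back gently so the flap follows them shut.

>>> apply_moves(delta_pos=[[0,-0.3,0],[0,-0.8,0],[0,-1.3,0],[0,-1.8,0],[0,-2.3,0],[0,-2.8,0],[0,-3.3,0],[0,-3.8,0],[0,-4.3,0],[0,-4.8,0]], yaw=[0,0,0,0,0,0,0,0,0,0], gripper=[0,0,0,0,0,0,0,0,0,0])

```text
clock: 10.67
tool_pos: [0.4455, -0.2827, 0.042]
eef_rot: [0.708, 0.01, -0.706, 0.01]
contact_force: [0.3, 0.5, -0.7]
opening: 0.003
```

>>> apply_moves(delta_pos=[[0,-0.5,0],[0,-1.2,0],[0,-2,0],[0,-3,0],[0,-4,0],[0,-5,0],[0,-6,0],[0,-7,0],[0,-7.5,0],[0,-7.5,0]], yaw=[0,0,0,0,0,0,0,0,0,0], gripper=[0,0,0,0,0,0,0,0,0,0])

```text
clock: 11.5
tool_pos: [0.4434, -0.2058, 0.0419]
eef_rot: [0.708, 0.011, -0.706, 0.01]
contact_force: [-0.1, -0.5, -0.1]
opening: 0.0
```

```bash
python3 look.py 8
```

```text
tray tcp [-0.1035  0.0042] 0.0419 delta cm [-0.01  0.5   0.02] yaw -0.002 [-0.1 -0.5 -0.1] 0.0004718901209426089 11.5
```

View pics/c8.png

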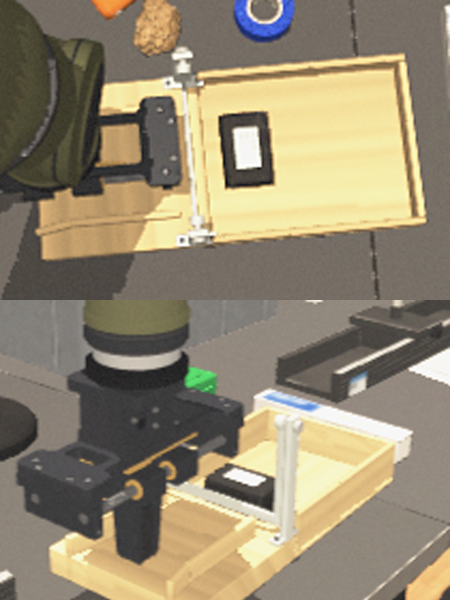

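The charger lies flat in the tray with its label up, at crop (246,148). The flap hangs shut and the fingers are behind it. Next I measure, then lift clear.

```bash
python3 - <<'E'
from goal import *
s=210/450
for p in((221,116),(227,188),(266,113),(273,184)): print(tr(onz('top',(225+p[0]*s,210+p[1]*s),.036)).round(4))
E
```

```text
[0.028  0.0329]
[ 0.0271 -0.028 ]
[0.0661 0.032 ]
[ 0.0657 -0.0282]
```

>>> apply_moves(delta_pos=[[-1,-0.2,0],[-3,-0.4,0],[-6,-0.5,0],[-9,-0.5,0],[-12,-0.5,0],[-15,-0.5,0],[-18,-0.5,0],[-20,-0.5,0],[-20,-0.5,0],[-20,-0.5,0]], yaw=[0,0,0,0,0,0,0,0,0,0], gripper=[0,0,0,0,0,0,0,0,0,0])

```text
clock: 12.43
tool_pos: [0.443, -0.2034, 0.2435]
eef_rot: [0.709, 0.009, -0.705, 0.01]
contact_force: [0.5, -0.5, -1.1]
opening: 0.004
```

```bash
python3 look.py 9; python3 - <<'E'
from goal import *
for t in('tape','limonite'): print(t,[(d['score'],onz('top',d['pixel'],0).round(3)) for d in spot_point(t,'top')][:1])
E
```

```text
tray tcp [-0.1059  0.0039] 0.2435 delta cm [20.15  0.7   0.1 ] yaw -0.005 [ 0.5 -0.5 -1.1] 0.0037611561798140173 12.4333
tape [(0.56, array([ 0.575, -0.375,  0.   ]))]
limonite [(0.76, array([ 0.566, -0.285,  0.   ]))]
```

View pics/c9.png

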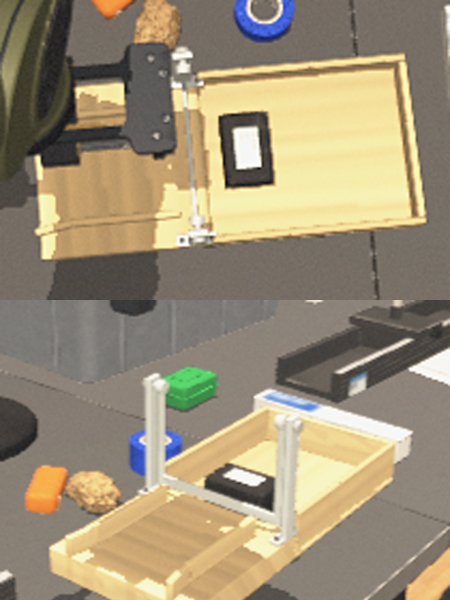

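The top view puts the near face at about 28 mm, while the earlier scene estimate said 70 mm. I measure again with a proper fit, in both views.

```bash
python3 - <<'E'
import cv2
a=cv2.imread('pics/top9.png')[235:335,280:400]; cv2.imwrite('pics/z9t.png',cv2.resize(a,None,fx=6,fy=6,interpolation=cv2.INTER_CUBIC))
a=cv2.imread('pics/scene9.png')[230:310,310:420]; cv2.imwrite('pics/z9s.png',cv2.resize(a,None,fx=7,fy=7,interpolation=cv2.INTER_CUBIC))
E
```

```text
(no output)
```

View pics/z9t.png

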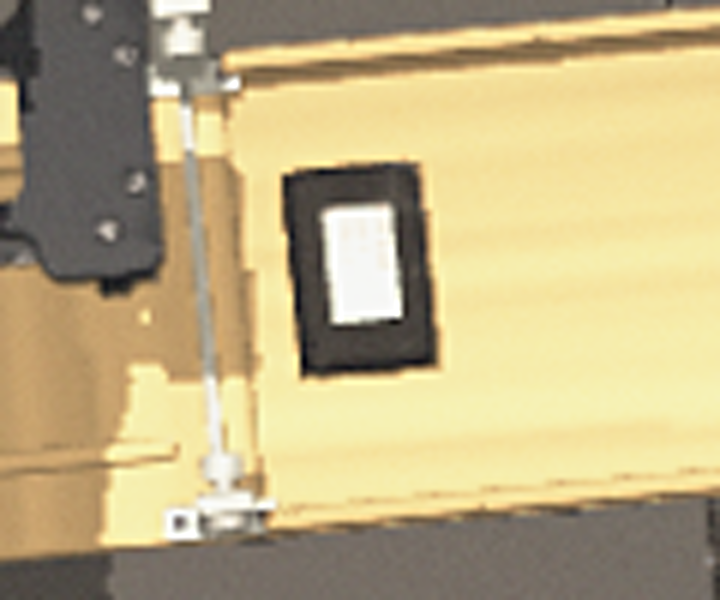

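View pics/z9s.png

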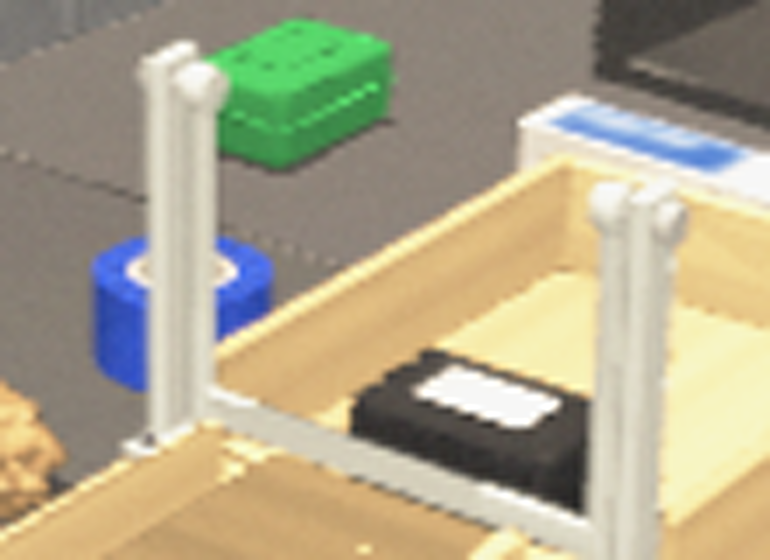

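```bash
python3 - <<'E'
from goal import *
from fit import res
from scipy.optimize import least_squares
o=[('top',np.array(a)/6+[280,235]-.42,P) for a,P in zip([(284,176),(417,162),(436,363),(304,377)],[(-.021,.031,.036),(.021,.031,.036),(.021,-.031,.036),(-.021,-.031,.036)])]
o2=[('scene',np.array(a)/7+[310,230]-.43,P) for a,P in zip([(352,405),(430,350)],[(-.021,.031,.036),(.021,.031,.036)])]
for q in(o,o+o2):
    c=least_squares(res,[.44,-.36,-1.54],args=(q,)); print(c.x,tr(c.x),c.x[2]-T[2],c.fun.round(1))
for z,p in ((.024,(255,380)),(.024,(238,180)),(.042,(207,370)),(.042,(190,150))): print('step/plate',tr(onz('top',np.array(p)/6+[280,235]-.42,z)).round(4))
E
```

```text
[ 0.44736558 -0.35517834 -1.53788486] [0.04590988 0.00340778] 0.0011151395608850478 [-0.6 -0.4  0.3 -0.2  0.8  0.4 -0.5  0.2]
[ 0.44675297 -0.35503404 -1.52461697] [0.04574618 0.00280007] 0.014383025464910215 [-0.9  0.1  0.  -0.   1.   0.6 -0.4  0.7 -1.3 -1.1  0.4 -1.3]
step/plate [ 0.0116 -0.0256]
step/plate [0.0123 0.0354]
step/plate [-0.0027 -0.0232]
step/plate [-0.0017  0.043 ]
```

The fit puts the near face at only about 25 mm (37 needed, 42 aimed for). The flap is shut, but the charger is too far back, so I go back in and push it further.

>>> apply_moves(delta_pos=[[3,0,0.1],[6,0,0.1],[9,0,0.1],[12,0,0.1],[15,0,0.1],[17.5,0,0.1],[19,0,0.1],[20,0,0.1],[20.2,0,0.1],[20.2,0,0.1]], yaw=[0,0,0,0,0,0,0,0,0,0], gripper=[0,0,0,0,0,0,0,0,0,0])

```text
clock: 13.47
tool_pos: [0.44, -0.2021, 0.0387]
eef_rot: [-0.706, -0.01, 0.708, -0.009]
contact_force: [-0.0, -0.0, 0.1]
opening: 0.008
```

```bash
python3 goal.py -.02 .003 .041
```

```text
tray tcp [-0.1073  0.001 ] 0.0387 delta cm [-0.24  8.73 -0.24] yaw -0.004 [-0.  -0.   0.1] 0.007509431455319416 13.4667
```

>>> apply_moves(delta_pos=[[-0.2,0.3,-0.1],[-0.2,1,-0.2],[-0.2,2,-0.2],[-0.2,3,-0.2],[-0.2,4,-0.2],[-0.2,5,-0.2],[-0.2,6,-0.2],[-0.2,6.8,-0.2],[-0.2,7.3,-0.2],[-0.2,7.6,-0.2]], yaw=[0,0,0,0,0,0,0,0,0,0], gripper=[0,0,0,0,0,0,0,0,0,0])

```text
clock: 14.3
tool_pos: [0.444, -0.2792, 0.0406]
eef_rot: [-0.707, -0.01, 0.708, -0.009]
contact_force: [0.1, -0.9, 1.0]
opening: 0.004
```

```bash
python3 look.py 10;python3 goal.py .03 .003 .041
```

```text
tray tcp [-0.0302  0.0025] 0.0406 delta cm [-0.14 -6.83 -0.11] yaw -0.005 [ 0.1 -0.9  1. ] 0.003832836114040951 14.3
tray tcp [-0.0308  0.0026] 0.0406 delta cm [-0.05  6.08 -0.07] yaw -0.005 [-0.2 -0.6  0.5] 0.00853842366330357 14.4
```

View pics/c10.png

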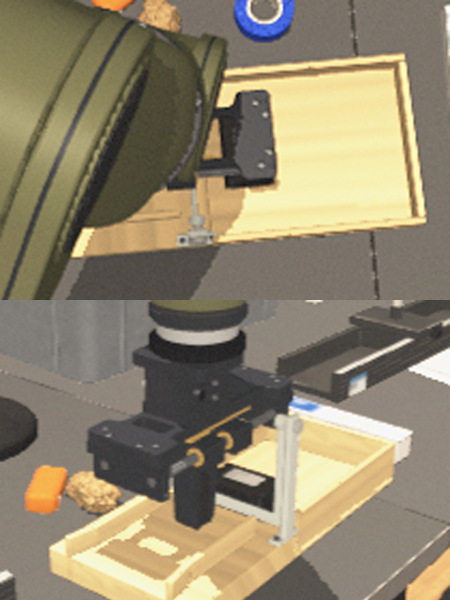

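>>> apply_moves(delta_pos=[[0,0.25,0],[0,0.5,0],[0,0.75,0],[0,1.0,0],[0,1.25,0],[0,1.5,0],[0,1.75,0],[0,2.0,0],[0,2.25,0],[0,2.5,0]], yaw=[0,0,0,0,0,0,0,0,0,0], gripper=[0,0,0,0,0,0,0,0,0,0])

```text
clock: 15.23
tool_pos: [0.4447, -0.3037, 0.0405]
eef_rot: [-0.706, -0.01, 0.708, -0.009]
contact_force: [0.0, 1.3, -0.1]
opening: 0.005
```

>>> apply_moves(delta_pos=[[0,0.2,0],[0,0.4,0],[0,0.6,0],[0,0.8,0],[0,1.0,0],[0,1.2,0],[0,1.4,0],[0,1.6,0],[0,1.8,0],[0,2.0,0]], yaw=[0,0,0,0,0,0,0,0,0,0], gripper=[0,0,0,0,0,0,0,0,0,0])

```text
clock: 16.07
tool_pos: [0.4452, -0.3235, 0.0405]
eef_rot: [-0.706, -0.01, 0.708, -0.009]
contact_force: [0.7, 1.1, 1.5]
opening: 0.006
```

```bash
cat > zz.py <<'E'
from goal import *
k=sys.argv[1]; im=snapshot('scene')[:,:,::-1]; cv2.imwrite(f'pics/scene{k}.png',im)
cv2.imwrite(f'pics/z{k}.png',cv2.resize(im[240:340,310:430],None,fx=6,fy=6,interpolation=cv2.INTER_CUBIC))
rep([.03,.003,.041])
E
python3 zz.py 11
```

```text
tray tcp [0.0147 0.0023] 0.0405 delta cm [-0.05  1.52 -0.08] yaw -0.005 [-0.1  0.3  1.1] -0.00025764922843258913 16.1167
```

View pics/z11.png

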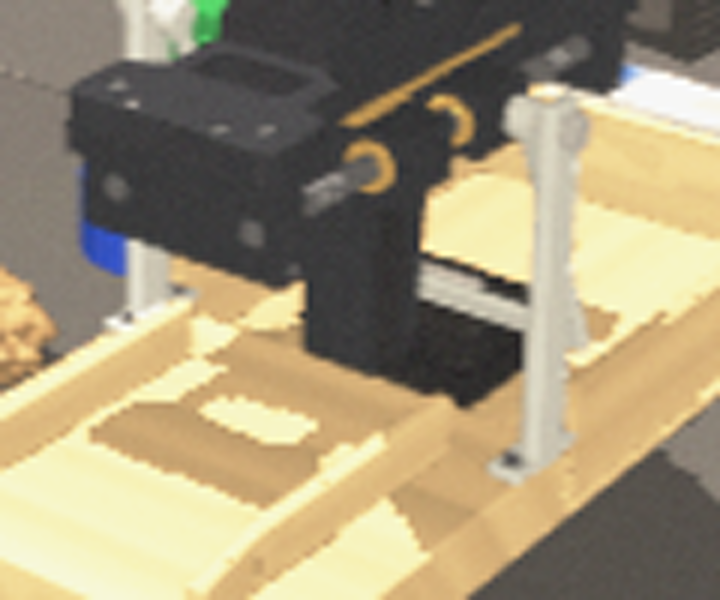

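>>> apply_moves(delta_pos=[[0,0.2,-0.1],[0,0.4,-0.1],[0,0.6,-0.1],[0,0.8,-0.1],[0,1.0,-0.1],[0,1.2,-0.1],[0,1.3,-0.1]], yaw=[0,0,0,0,0,0,0], gripper=[0,0,0,0,0,0,0])

```text
clock: 16.7
tool_pos: [0.4466, -0.3374, 0.0405]
eef_rot: [-0.707, -0.01, 0.708, -0.009]
contact_force: [-0.1, 2.0, 1.3]
opening: 0.006
```

```bash
python3 zz.py 12
```

```text
tray tcp [0.0283 0.0032] 0.0405 delta cm [-0.05  0.17  0.02] yaw -0.006 [0.8 0.3 0.3] 0.002074725221603929 16.75
```

View pics/z12.png

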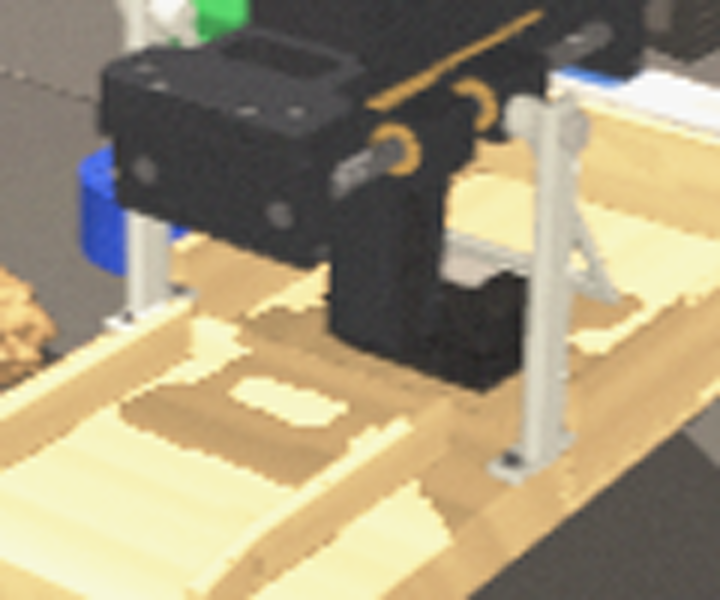

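```bash
python3 - <<'E'
from goal import *
P=lambda x,y:np.array([x/6+310,y/6+240])-.42
for z in(.006,.015,.024): print(z,tr(onz('scene',P(485,390),z)).round(4),tr(onz('scene',P(410,362),z)).round(4))
print(tr(onz('scene',P(440,350),.0265)))
E
```

```text
0.006 [ 0.0494 -0.0195] [0.0501 0.0078]
0.015 [ 0.0353 -0.0279] [ 0.036  -0.0012]
0.024 [ 0.0213 -0.0363] [ 0.0219 -0.0102]
[ 0.02961427 -0.01549298]
```

```bash
python3 - <<'E'
import cv2
a=cv2.imread('pics/scene1.png')[205:275,295:360]; cv2.imwrite('pics/zf.png',cv2.resize(a,None,fx=8,fy=8,interpolation=cv2.INTER_CUBIC)*2)
from goal import *
for p in((180,255),(218,265),(247,230)): print(tr(onz('scene',(250+p[0]/3,180+p[1]/3),.1356))-[-.1185,.0014])
E
```

```text
[-0.00615025  0.01650563]
[-0.00356886 -0.00592718]
[0.03904214 0.00979119]
```

View pics/zf.png

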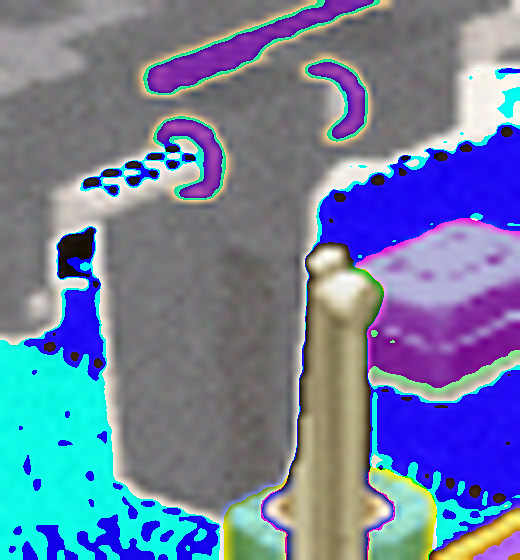

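>>> apply_moves(delta_pos=[[0,0.1,0],[0,0.2,0],[0,0.3,0],[0,0.4,0],[0,0.5,0],[0,0.6,0],[0,0.6,0]], yaw=[0,0,0,0,0,0,0], gripper=[0,0,0,0,0,0,0])

```text
clock: 17.33
tool_pos: [0.4468, -0.3437, 0.0405]
eef_rot: [-0.707, -0.009, 0.708, -0.009]
contact_force: [0.3, 2.4, 1.6]
opening: 0.006
```

```bash
python3 zz.py 13
```

```text
tray tcp [0.0344 0.0032] 0.0405 delta cm [-0.05 -0.44  0.02] yaw -0.006 [-0.5  2.7  1.4] 0.006223291929268123 17.3833
```

View pics/z13.png

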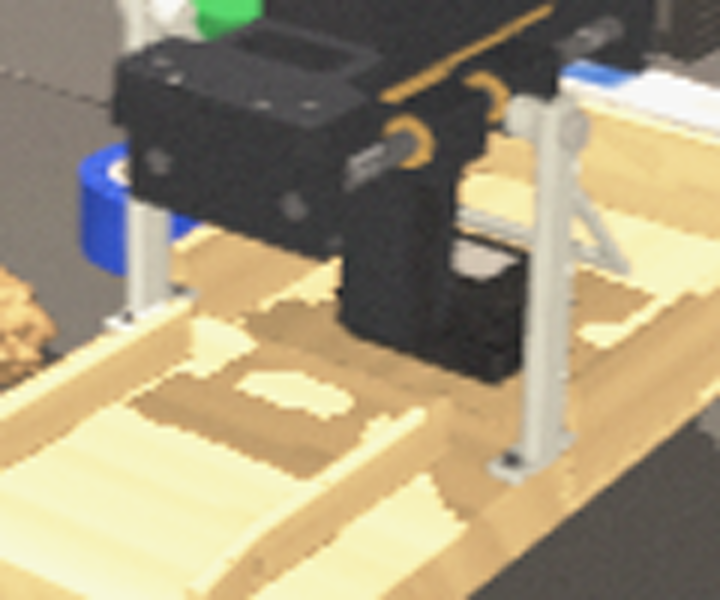

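```bash
python3 - <<'E'
from goal import *
P=lambda x,y:np.array([x/6+310,y/6+240])-.42
for z in(.006,.010,.015): print(z,tr(onz('scene',P(497,384),z)).round(4))
E
```

```text
0.006 [ 0.0548 -0.0203]
0.01 [ 0.0485 -0.0241]
0.015 [ 0.0406 -0.0287]
```

>>> apply_moves(delta_pos=[[0,0.1,0],[0,0.2,0],[0,0.3,0],[0,0.35,0],[0,0.35,0]], yaw=[0,0,0,0,0], gripper=[0,0,0,0,0])

```text
clock: 17.8
tool_pos: [0.4469, -0.3468, 0.0406]
eef_rot: [-0.707, -0.01, 0.708, -0.009]
contact_force: [-0.9, 4.8, 3.7]
opening: 0.008
```

>>> apply_moves(delta_pos=[[0,-0.2,0],[0,-0.5,0],[0,-0.9,0],[0,-1.3,0],[0,-1.7,0],[0,-2.1,0],[0,-2.5,0],[0,-2.9,0],[0,-3.3,0],[0,-3.7,0]], yaw=[0,0,0,0,0,0,0,0,0,0], gripper=[0,0,0,0,0,0,0,0,0,0])

```text
clock: 18.63
tool_pos: [0.446, -0.3094, 0.0406]
eef_rot: [-0.707, -0.01, 0.707, -0.009]
contact_force: [0.7, 0.0, -0.8]
opening: 0.003
```

>>> apply_moves(delta_pos=[[0,-0.5,0],[0,-1,0],[0,-2,0],[0,-3,0],[0,-4.5,0],[0,-6,0],[0,-7.5,0],[0,-9,0],[0,-10,0],[0,-10,0]], yaw=[0,0,0,0,0,0,0,0,0,0], gripper=[0,0,0,0,0,0,0,0,0,0])

```text
clock: 19.47
tool_pos: [0.4434, -0.206, 0.0407]
eef_rot: [-0.706, -0.012, 0.708, -0.01]
contact_force: [-0.5, 0.0, -0.6]
opening: 0.004
```

```bash
python3 look.py 14; python3 - <<'E'
import cv2
a=cv2.imread('pics/top14.png')[235:335,280:400]; cv2.imwrite('pics/z14t.png',cv2.resize(a,None,fx=6,fy=6,interpolation=cv2.INTER_CUBIC))
E
```

```text
tray tcp [-0.1033  0.0042] 0.0407 delta cm [-0.13  0.48  0.02] yaw -0.001 [-0.5  0.  -0.6] 0.0037358689209663096 19.4667
```

View pics/z14t.png

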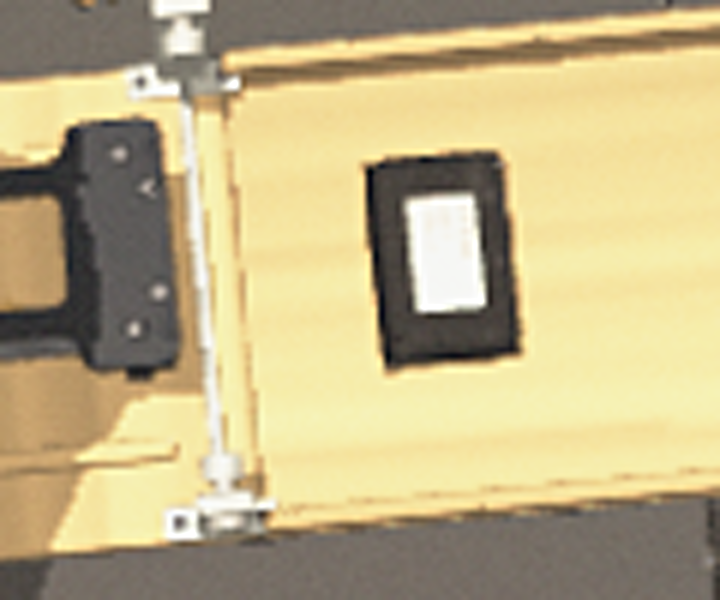

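View pics/c14.png

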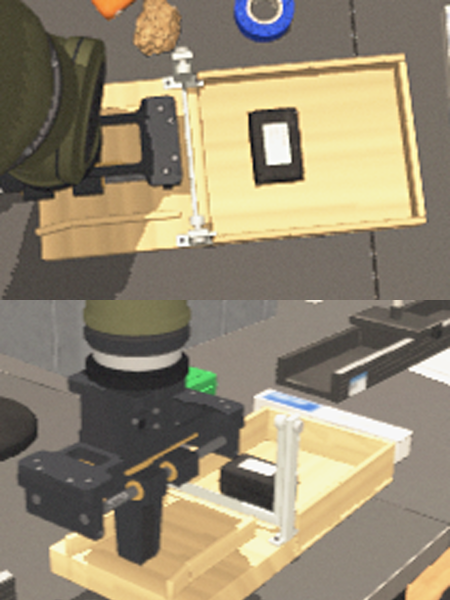

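The charger now lies further in, flat and square, and the flap is shut. I lift clear and do the last check.

>>> apply_moves(delta_pos=[[-1,-0.2,0],[-3,-0.4,0],[-6,-0.5,0],[-9,-0.5,0],[-12,-0.5,0],[-15,-0.5,0],[-18,-0.5,0],[-20,-0.5,0],[-20,-0.5,0],[-20,-0.5,0]], yaw=[0,0,0,0,0,0,0,0,0,0], gripper=[0,0,0,0,0,0,0,0,0,0])

```text
clock: 20.4
tool_pos: [0.4438, -0.2056, 0.2423]
eef_rot: [0.708, 0.009, -0.706, 0.009]
contact_force: [-0.9, 0.1, -0.5]
opening: 0.007
```

```bash
python3 look.py 15; python3 - <<'E'
from goal import *
from fit import res
from scipy.optimize import least_squares
o=[('top',np.array(a)/6+[280,235]-.42,P) for a,P in zip([(367,166),(498,152),(520,352),(388,369)],[(-.021,.031,.036),(.021,.031,.036),(.021,-.031,.036),(-.021,-.031,.036)])]
c=least_squares(res,[.44,-.36,-1.54],args=(o,)); print(tr(c.x)-[.021,0],c.x[2]-T[2],c.fun.round(1))
for z,p in ((.042,(207,370)),(.042,(190,150))): print('plate',tr(onz('top',np.array(p)/6+[280,235]-.42,z)).round(4))
for t in('tape','limonite'): print(t,[(d['score'],d['pixel'],onz('top',d['pixel'],0).round(3)) for d in spot_point(t,'top')][:1])
E
```

```text
tray tcp [-0.1037  0.0046] 0.2423 delta cm [20.03  0.5   0.1 ] yaw -0.006 [-0.9  0.1 -0.5] 0.007149709819161844 20.4
[0.05001475 0.00405621] 0.008177713098695083 [-0.8 -0.3  0.4 -0.2  0.8  0.5 -0.5 -0. ]
plate [-0.0027 -0.0232]
plate [-0.0017  0.043 ]
tape [(0.93, [345.5, 213.9], array([ 0.576, -0.377,  0.   ]))]
limonite [(0.84, [293.3, 221.9], array([ 0.567, -0.277,  0.   ]))]
```

View pics/c15.png

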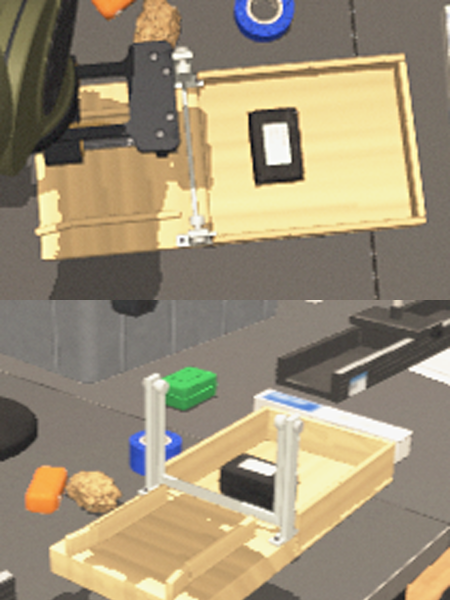

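```bash
python3 - <<'E'
import cv2,numpy as np
a,b=[cv2.cvtColor(cv2.imread(f'pics/scene{k}.png')[230:330,265:365],cv2.COLOR_BGR2HSV) for k in('0','15')]
for lo,hi in(((110,150,60),(125,255,255)),((8,60,60),(18,190,230))):
    for i in(a,b):
        m=cv2.inRange(i,lo,hi); m[:, 65:]=m[:,65:]*(lo[0]>100); m[75:]=0; y,x=np.nonzero(m); print(x.mean().round(1),y.mean().round(1),len(x))
from plant import finish_job
print(finish_job())
E
```

```text
68.3 43.2 167
68.1 43.3 167
36.4 64.2 447
36.4 65.1 389
the job is handed in; nothing more can be done
None
```

The black charger is in the collecting tray and the flap has fallen shut behind it. I pushed it with the closed fingertips along the deck and under the flap, then drew the fingers back and lifted them clear. The job was handed in at about 20.5 s.

- **Second push:** After the first push and withdrawal, the top view put the charger's near face only about 25 mm past the gate. I went back in under the shut flap and pushed again. The scene view during the first push had suggested about 70 mm. That was wrong, probably because the charger was still tilted on its way down.
- **Final position:** The last top-view fit puts the near face about 50 mm past the gate (37 needed, 42 aimed for). The charger lies flat and square, about 4 mm left of the centre line. During the second push the scene view had suggested about 42 mm, before the last 3 mm of travel, so the two views differ by several millimetres. Both are past 37 mm.
- **Flap:** The plate measured within 3 mm of its shut position.
- **Tape and rock:** In the scene camera the tape's colour patch moved 0.2 px at most between first and last pictures. The rock's moved about 1 px, with some change in area that I put down to shadow. The trained networks' positions scattered by up to about 6 mm.
- **Forces:** The contact force reported after each move never exceeded about 6 N.

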